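# Transfer a hanging enclosure carrier over the rail's end stop into the test dock

## Task

Lift the carrier with the white enclosure off the first rail, over its end stop, and hang it on the open start of the second rail, before the catch. Then slide it along that rail, tongue first into the dock, until it meets the stop and the side catch has sprung out behind it, and let go. Set it down softly, never push into the dock with more than 20 N, and leave the empty carrier and the other things on the bench where they are.

Things in the scene. Friction and masses are not known exactly. Their poses are not given: they have to be found in the camera images.
- carrier: the loaded carrier to move: a black saddle astride the rail, 0.3 to 0.5 kg, balanced. Origin: centre of the underside of its roof, which rests on the bar's top. y along the rail, towards the end stop; x across; z up. Roof 20 x 40 x 6 mm (x, y, z). Two cheeks, 40 mm long, hang 16 mm below the roof's underside, 12 mm apart inside, 20 mm over all
- load (a point): middle of the load hanging on the carrier, 54 mm below its origin: an open white electronics enclosure (28 x 90 x 72 mm in x, y, z) on the +x side, a steel balance plate (6 x 90 x 72 mm) on the -x side, 28 mm free between them for the rail. Reaches 90 mm below the carrier's origin
- carrier_tab (a point): grip point, 36 mm above the carrier's origin, in an upright flat black tab 10 mm thick (x), from 6 to 50 mm above the origin, 40 mm long (y) below and 50 mm long in its upper 30 mm, which ends in cross flanges 20 mm wide (x), 3 mm thick, 50 mm apart: the fingers go between them. Pinch it from above, fingers closing along x
- tongue_tip (a point): tip of the carrier's tongue, 38 mm ahead (+y) of the carrier's origin; the tongue runs forward from the saddle, 8 mm wide, 1 to 6 mm above the bar's top when the carrier hangs
- rail1_end (a point): end of the first rail, on top of its bar, 200 mm above the table. The bar (8 mm wide in x, 20 mm high, rounded top) runs back from here along -y; its last 8 mm carry the end stop, a lug 16 mm wide standing 18 mm above the bar's top. y along the bar, x across, z up
- rail2_start (a point): open start of the second rail, on top of its bar, 25 to 45 mm beyond the first rail's end, up to 8 mm higher or lower, turned up to 0.1 rad. Same bar; it runs from here along +y, x across, z up. Set the carrier down with its origin at y = 22 to 40 mm: wholly on the bar and before the catch, which the cheek meets with the origin at y = 45 to 75 mm
- dock_zone (a point): on the second bar's top, 153 mm from its start: about here is the stop in the grey dock, a rubber buffer (4 N/mm, gives 4 mm) met by the tongue's tip. The dock is clamped by hand, so the stop lies up to 15 mm before or beyond this point along y: find it by feel. A hood 10 mm above the bar (top at 15 mm) covers a slot 16 mm wide, the last 15 mm before the stop
- catch (a joint): sprung side catch on the dock, +x side: 0 = out, positive = pushed aside along x (m, up to 0.009; 300 N/m, 1 N preload). Sloped towards the rail's start, square behind. The passing cheek pushes it 3 to 7 mm aside, needing about 3 to 8 N along the rail; it springs out behind the carrier only when the tongue is within 2 mm of the buffer or pressing it
- empty_carrier: bystander: a carrier without enclosure, same black saddle and grip tab, two bare legs 30 mm wide, hanging on the first rail further from its end stop. Origin: underside of its saddle roof. Leave it
- enclosure_a: bystander: open white enclosure 120 x 85 x 36 mm lying on the table. Origin: centre of its underside
- enclosure_b: bystander: another such white enclosure, 120 x 85 x 36 mm, on the table. Origin: centre of its underside
- phone: bystander: black phone 150 x 72 x 9 mm on the table. Origin: centre of its underside
- water: bystander: clear water bottle, 64 mm across, 210 mm tall, standing. Origin: centre of its underside
- driver: bystander: black-handled screwdriver lying on the table. Origin: on its underside
- nut_a: bystander: black ring nut, 28 mm across, 7 mm high, on the table. Origin: centre of its underside
- nut_b: bystander: another such black ring nut. Origin: centre of its underside
Mind the look-alikes: they are no part of the job. What is shaped like the carrier but red is not meant.

How it is judged (in metres and radians):
On the way, in this order (a step that is already met when the one before it is completed fails the run):
1. the carrier is lifted clear above the first rail's end stop (its saddle more than 20 mm above the bar) (z of carrier in the frame of rail1_end above 0.02 m), for 0.1 s.
2. the carrier hangs on the open start of the second rail, before the catch (y of carrier in the frame of rail2_start between 0.01 and 0.06 m and z of carrier in the frame of rail2_start between -0.003 and 0.003 m and x of carrier in the frame of rail2_start between -0.005 and 0.005 m and angle between carrier's own z axis and vertical below 0.15 rad), for 0.2 s.
At the end, for the whole second after the job is handed in: the carrier hangs at rest and released on the second rail, upright within 0.15 rad, its saddle down on the bar (within 3 mm in height, 5 mm sideways), in the dock (origin 95 to 134 mm along the rail) with the catch sprung out behind it (catch below 1.5 mm) (y of carrier in the frame of rail2_start between 0.095 and 0.134 m and z of carrier in the frame of rail2_start between -0.003 and 0.003 m and x of carrier in the frame of rail2_start between -0.005 and 0.005 m and angle between carrier's own z axis and vertical below 0.15 rad and value of joint catch below 0.0015 m and linear speed of carrier below 0.03 m/s); the robot touches nothing.
It fails at once if the carrier is pressed on the second rail's bar with more than 30 N (contact force between carrier and rail2 above 30 N).
It fails at once if the carrier is pressed against the dock with more than 20 N (contact force between carrier and dock above 20 N).
It fails at once if the empty carrier is moved by more than 20 mm (distance of empty_carrier from where it was at the start of the episode above 0.02 m).
It fails at once if a thing lying on the table is moved by more than 20 mm (distance of any of enclosure_a, enclosure_b, phone, water, driver, nut_a, nut_b from where it was at the start of the episode above 0.02 m).
It also fails if it takes over 54 s, if anything falls off the work surface, if the arm or the gripper's body presses on something with over 40 N, if the wrist force passes 120 N, or if a joint passes its speed limit or range.

## Robot

A 6-joint arm with a two-finger parallel gripper is mounted at the origin on the work surface. World frame = base frame: x ahead of the robot, y to its left, z up, the work surface at z = 0. Lengths are in m, angles in degrees, forces in N, time in s.
With the tool pointing down it reaches from about 0.4 to 0.825 m from the base axis. Payload 7 kg.
Tool frame: the origin (TCP) lies at the very end of the fingers, on their centre line; the grasp point (between the pads) lies 19 mm behind it (ctrl.grip_point_offset is the distance from the TCP to the grasp point, in m); x points along the fingers, z is the direction in which the jaws open and shut, and the axes are right-handed (so a half turn about x gives the same grasp; the last joint's range is limited). The gripper opens to 88 mm and grips with 3 to 60 N. Pads are 19 mm wide; open, the fingers measure 130 mm over their backs; the gripper's body (78 mm by 193 mm) begins 47 mm behind the grasp point.
Start: joints at [-49.039, 20.546, 0.682, 0, -70.136, -16.507], TCP at [0.279, -0.614, 0.193] pointing down, gripper open.
Joint ranges: [-176.03, 176.03], [-82.01, 121.73], [-58.28, 71.71], [-173.87, 95.51], [-174.79, -0.11], [-173.66, 173.66]. Speed limits (degrees/s): [136.94, 136.94, 172.46, 180, 180, 180].

## Interface

Orientations are given as [roll, pitch, yaw] about the fixed x, y, z axes, in that order (R = Rz(yaw) Ry(pitch) Rx(roll)).
In Python, from plant import get_obs, snapshot, calibration, close_job, ctrl gives the robot as it stands.
- The arm moves only by the tool move_arm, never from a script. Its argument "commands" is a list that holds one entry, the list of rows, each a list of 4 numbers: the shift along the tool's x, y, z in cm, then the turn about the tool's x in rad. In form: [[[dx, dy, dz, spin], ...]]. A call has 1 to 8 rows; each row shifts and turns the commanded pose from where the row before left it, along the tool's axes as they then stand; what a row does not reach is not made up. A row lasts 1/10 s, in which the tool goes at most 50 mm and 8.59 degrees, less where a joint would pass 70% of its speed; a pose out of reach is approached as far as the arm can. A call with a gripper value outside its range is refused whole. "jaw" is the finger opening in cm, from 0 to 8.76, set as the call begins (left out, the last holds). The fingers move at their own pace and stop on an object; the grip force is fixed at half the most. Time passes only in rows, so rows that do not move let the fingers close. It gives the time, the measured TCP pose, the force and the opening at its end, in the units of the state.
- get_obs(): the state, without advancing time (a new reading comes with each control period).
- snapshot(name): name is "side" or "top" or "wrist"; returns (picture, depth): 480x640x3 uint8, red, green, blue; 480x640 float32, m along the optical axis (not along the pixel's ray), 0 where there is no reading.
- calibration(name): a dict with "mtx" (3x3 intrinsics, pixels), "T" (4x4, takes a point from camera to world coordinates); the wrist camera has in their place "tool_from_camera" (4x4, takes a point from camera to tool coordinates, whose origin is the TCP and whose axes are the tool frame's). Camera axes: x right, y up, looking along -z (the intrinsics and any distortion apply to the point x, -y, -z); pixel columns grow to the right and rows downward; lengths in m; the calibration is good to about 2 mm. A picture is of the moment at which its call begins: read the wrist's pose just before it. calibration takes no time and is no camera call.
- close_job(): hands the job in, once; it reports no verdict.
The state is a dict: "clock": time; "joint_pos": joint angles; "qvel": joint speeds; "tau": joint torques, N m; "tool_pos": TCP position; "orientation": TCP orientation; "force": force on the tool from outside, world axes, zero at the start; "moment": the same for the moment, N m; "opening": finger opening in m.
Only numpy, scipy, OpenCV 4.12 (cv2) and the standard library are available. Lean on these libraries where they do the work, as an engineer would, in place of code of your own. Each camera call takes 0.05 s, during which the arm holds its last target. There are 200 camera calls.

## Working session

There is one attempt and no reset: what is moved stays moved. The work goes in short steps, Python scripts to look and compute and a tool call to move; the robot and the scene stay as the last step left them, time stands still between calls to the robot, and variables do not carry over. Pictures are saved under pics/ and viewed, about 8 in all and at most 12, crops included, and the job is handed in when it is done.

Besides the shell and the picture viewer there is one more tool, called after ">>>" as name([rows], argument=value, ...), one row to a line, values as JSON. move_arm: Moves the arm, as the interface text tells. Its arguments: {"type":"object","properties":{"commands":{"type":"array"},"jaw":{"type":"number"}},"required":["commands"]}

```bash
ls; mkdir -p pics; cat > h.py <<'E'
import numpy as np, cv2
from plant import get_obs, snapshot, calibration, close_job, ctrl
from scipy.spatial.transform import Rotation as R
def tool():
    o=get_obs(); T=np.eye(4); T[:3,:3]=R.from_euler('xyz',o['orientation'],degrees=True).as_matrix(); T[:3,3]=o['tool_pos']; return T
def cloud(name):
    c=calibration(name); T=c['T'] if 'T' in c else tool()@c['tool_from_camera']
    rgb,d=snapshot(name); K=np.array(c['mtx'])
    v,u=np.mgrid[:480,:640]
    x=(u-K[0,2])/K[0,0]*d; y=(v-K[1,2])/K[1,1]*d
    P=np.stack([x,-y,-d,np.ones_like(d)],-1)@np.array(T).T
    P=P[...,:3]; P[d==0]=np.nan
    return rgb,P
E
python3 - <<'E'
from h import *
print(get_obs()); print({n:list(calibration(n).keys()) for n in('side','top','wrist')})
for n in('side','top'):
    rgb,P=cloud(n); cv2.imwrite(f'pics/{n}0.png',rgb[...,::-1]); np.savez(f'{n}0.npz',rgb=rgb,P=P)
    print(n,np.array(calibration(n)['T']).round(3))
E
```

```text
pics
{'clock': 0.0, 'joint_pos': array([-4.90402492e+01,  2.05931324e+01,  6.32168466e-01, -1.98713636e-02,
       -7.01350278e+01, -1.65068970e+01]), 'qvel': array([-0.04962058,  0.01944754, -0.03082796,  0.1027481 , -0.10158015,
       -0.0991125 ]), 'tau': array([ 5.87777195e-04, -5.82728219e+01,  2.93044764e+01,  6.99717119e+00,
        6.77403106e-03, -1.44848550e-04]), 'tool_pos': array([ 0.27914962, -0.61396454,  0.19249216]), 'orientation': array([  5.49626317,  89.90220696, 119.94234898]), 'force': array([ 0.64986085,  0.22825387, -0.17637964]), 'moment': array([ 0.03247567,  0.04223372, -0.02690999]), 'opening': 0.0875679251568691}
{'side': ['mtx', 'T'], 'top': ['mtx', 'T'], 'wrist': ['mtx', 'tool_from_camera']}
side [[-0.979  0.167 -0.119  0.401]
 [-0.204 -0.748  0.632  0.783]
 [ 0.016  0.643  0.766  1.142]
 [ 0.     0.     0.     1.   ]]
top [[-0.02   0.984 -0.179  0.262]
 [-1.    -0.019  0.005 -0.017]
 [ 0.002  0.179  0.984  1.569]
 [ 0.     0.     0.     1.   ]]
```

View pics/side0.png

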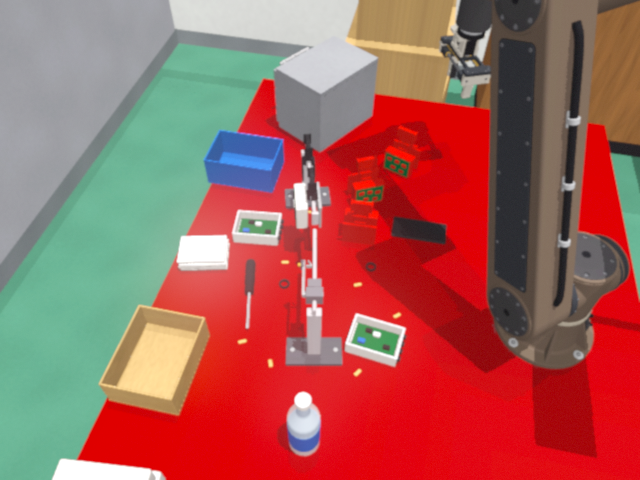

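View pics/top0.png

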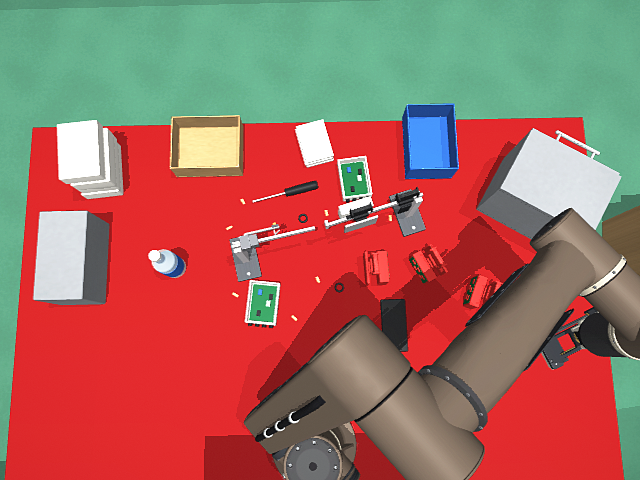

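Side view: the rails run from (308,140) to (315,350). Top view: loaded carrier at (357,208), with its enclosure on the far side; end stop at about (328,224), second rail from (315,229) to the dock at (245,242), empty carrier at (408,197).

```bash
python3 - <<'E'
from h import *
a=np.load('top0.npz');P=a['P'];rgb=a['rgb']
for uv in [(357,206),(350,208),(364,206),(328,224),(326,222),(335,221),(314,229),(300,232),(280,236),(262,239),(245,242),(408,197),(385,207)]:
    print(uv,P[uv[1],uv[0]].round(3),rgb[uv[1],uv[0]])
crop=lambda im,x0,x1,y0,y1,s:cv2.resize(im[y0:y1,x0:x1,::-1],None,fx=s,fy=s,interpolation=cv2.INTER_CUBIC)
b=np.load('side0.npz')
cv2.imwrite('pics/c0.png',np.vstack([crop(rgb,225,425,180,260,4)]))
c=calibration('wrist');print(np.array(c['tool_from_camera']).round(3),c['mtx'])
E
```

```text
(357, 206) [ 0.629 -0.129  0.184] [255 255 255]
(350, 208) [ 0.606 -0.105  0.254] [217 220 221]
(364, 206) [ 0.611 -0.141  0.251] [57 57 60]
(328, 224) [ 0.574 -0.05   0.218] [255 255 255]
(326, 222) [ 0.579 -0.045  0.217] [255 255 255]
(335, 221) [ 0.585 -0.069  0.202] [255 255 255]
(314, 229) [ 0.568 -0.014  0.188] [144 160 161]
(300, 232) [0.561 0.023 0.188] [128 138 139]
(280, 236) [0.55  0.075 0.194] [255 255 255]
(262, 239) [0.542 0.121 0.199] [255 255 255]
(245, 242) [0.531 0.163 0.215] [190 192 198]
(408, 197) [ 0.637 -0.256  0.234] [25 25 27]
(385, 207) [ 0.622 -0.201  0.195] [139 147 149]
[[-0.     0.289 -0.957 -0.192]
 [ 0.     0.957  0.289  0.078]
 [ 1.    -0.    -0.     0.001]
 [ 0.     0.     0.     1.   ]] [[432.83137581   0.         319.16307909]
 [  0.         432.83137581 238.04774986]
 [  0.           0.           1.        ]]
```

View pics/c0.png

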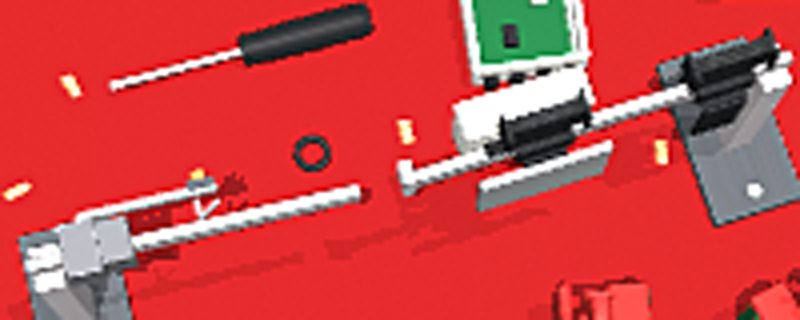

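Crop (4x, offset 225,180): end stop at crop (407,175), open start of rail 2 at about (362,193), catch at (205,190), dock hood at (95,245), carrier tab at (545,120). Next I raise the tool and work out the approach.

```bash
cat >> h.py <<'E'
def plan(p,yaw_rail):
    """shift in tool axes (cm) and spin so that TCP gets to p, tool z along rail x at yaw_rail (deg)"""
    T=tool(); d=T[:3,:3].T@(np.array(p)-T[:3,3])*100
    zt=T[:3,2]; yt=T[:3,1]; zx=np.array([np.cos(np.radians(yaw_rail)),np.sin(np.radians(yaw_rail)),0])
    s=np.arctan2(-zx@yt,zx@zt); s2=(s+2*np.pi)%(2*np.pi)-np.pi
    print('pos',T[:3,3].round(4),'shift cm',d.round(2),'spin',s.round(4),'or',s2.round(4),'x axis',T[:3,0].round(3))
E
python3 - <<'E'
from h import *
P=np.load('top0.npz')['P']
q=P[125:260,470:630].reshape(-1,3); q=q[(q[:,2]>0.05)&(q[:,1]>-.75)&(q[:,0]>.45)]
for lo,hi in((.05,.2),(.2,.4),(.4,1)):
    s=q[(q[:,2]>lo)&(q[:,2]<=hi)]; print(lo,len(s), len(s) and (s.min(0).round(2),s.max(0).round(2)))
plan([.60,-.10,.40],17.6); print(tool().round(3))
E
```

```text
0.05 1936 (array([ 0.57, -0.75,  0.05]), array([ 0.83, -0.5 ,  0.2 ]))
0.2 6129 (array([ 0.55, -0.75,  0.2 ]), array([ 0.83, -0.5 ,  0.23]))
0.4 915 (array([ 0.45, -0.51,  0.58]), array([ 0.5 , -0.42,  0.66]))
pos [ 0.2792 -0.614   0.1926] shift cm [-20.69 -50.47  33.55] spin 1.6903 or -1.4513 x axis [-0.001  0.001 -1.   ]
[[-0.001 -0.91  -0.414  0.279]
 [ 0.001 -0.414  0.91  -0.614]
 [-1.     0.     0.001  0.193]
 [ 0.     0.     0.     1.   ]]
```

>>> move_arm([
  [[-4.2,0,0,0],[-4.2,0,0,0],[-4.2,0,0,0],[-4.2,0,0,0],[-3.8,0,0,0],[0,-3.6,2.4,0],[0,-3.6,2.4,0],[0,-3.6,2.4,0]],
])

```text
clock: 0.9
tool_pos: [0.3483, -0.503, 0.3989]
orientation: [0.0, 90.0, 114.4]
force: [1.0, 0.5, -0.6]
opening: 0.0881
```

>>> move_arm([
  [[0,-3.6,2.4,0],[0,-3.6,2.4,0],[0,-3.6,2.4,0],[0,-3.6,2.4,0],[0,-3.6,2.4,0],[0,-3.6,2.4,0],[0,-3.6,2.4,0],[0,-3.6,2.4,0]],
])

```text
clock: 1.7
tool_pos: [0.5311, -0.2084, 0.3993]
orientation: [27.1, 90.0, 141.6]
force: [0.8, 0.4, -0.1]
opening: 0.0878
```

>>> move_arm([
  [[0,-3.6,2.4,0],[0,-3.6,2.4,0],[0,-3.6,2.4,0],[0,0,0,-0.14],[0,0,0,-0.14],[0,0,0,-0.14],[0,0,0,-0.14],[0,0,0,-0.14]],
])

```text
clock: 2.5
tool_pos: [0.599, -0.0998, 0.3989]
orientation: [18.7, 89.9, 173.6]
force: [-0.6, 0.3, 0.0]
opening: 0.0878
```

>>> move_arm([
  [[0,0,0,-0.14],[0,0,0,-0.14],[0,0,0,-0.14],[0,0,0,-0.14],[0,0,0,-0.14],[0,0,0,-0.05],[0,0,0,0],[0,0,0,0]],
])

```text
clock: 3.3
tool_pos: [0.599, -0.0999, 0.3992]
orientation: [-18.9, 90.0, 178.5]
force: [-0.1, 0.4, 0.1]
opening: 0.0879
```

```bash
python3 - <<'E'
from h import *
plan([.60,-.10,.40],17.6); o=get_obs(); print(o['clock'],o['joint_pos'].round(1),o['force'])
rgb,P=cloud('wrist'); np.savez('w0.npz',rgb=rgb,P=P); cv2.imwrite('pics/w0.png',rgb[...,::-1])
E
```

```text
pos [ 0.599  -0.0999  0.3992] shift cm [-0.08  0.04 -0.09] spin 3.1386 or -0.003 x axis [-0.001  0.    -1.   ]
3.3 [  8.9  10.9  13.4  -0.  -92.6   8.5] [-0.05918748  0.37579274  0.14286935]
```

View pics/w0.png

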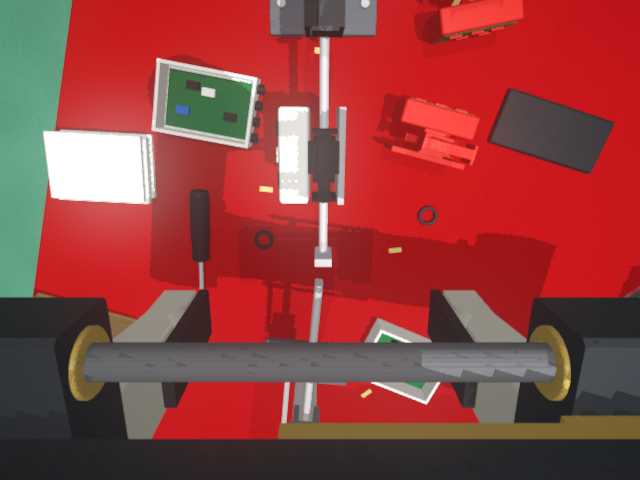

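Wrist view: loaded carrier's tab at (323,160) with flanges near (323,128) and (323,197); rail 1 runs down to the end stop at (323,257); rail 2 starts at (319,283), its rest hidden by the gripper.

```bash
python3 - <<'E'
from h import *
a=np.load('w0.npz');P=a['P'];rgb=a['rgb'];g=rgb.astype(int)
def fit(m,lab):
    q=P[m]; q=q[np.isfinite(q[:,2])]; c=np.median(q,0); 
    u,s,vt=np.linalg.svd(q[:,:2]-q[:,:2].mean(0)); d=vt[0]*np.sign(vt[0][1])
    t=(q[:,:2]-q[:,:2].mean(0))@d; w=(q[:,:2]-q[:,:2].mean(0))@np.array([d[1],-d[0]])
    print(lab,len(q),'mean',q.mean(0).round(4),'z',np.percentile(q[:,2],[5,50,95]).round(4),'ang',np.degrees(np.arctan2(-d[0],d[1])).round(2),'t',t.min().round(4),t.max().round(4),'w',np.percentile(w,[1,99]).round(4))
    return q
def box(u0,u1,v0,v1):
    m=np.zeros((480,640),bool);m[v0:v1,u0:u1]=True;return m
Z=P[...,2]
bar=(Z>.192)&(Z<.204)
fit(box(314,334,40,125)&bar,'rail1 back'); fit(box(314,334,203,245)&bar,'rail1 front'); fit(box(314,334,40,245)&bar,'rail1 all')
fit(box(305,340,240,270)&(Z>.208),'lug'); fit(box(308,330,276,296)&(Z>.17),'rail2')
fit(box(295,350,110,215)&(Z>.243),'tab')
fit(box(305,345,110,215)&(Z>.199)&(Z<.215),'roof')
for r in range(280,296,3): print(r,P[r,312:328:3].round(3).tolist() if r==283 else P[r,317].round(4))
E
```

```text
rail1 back 785 mean [ 0.624  -0.1946  0.2002] z [0.198  0.2004 0.202 ] ang 17.21 t -0.0327 0.0351 w [-0.004   0.0037]
rail1 front 378 mean [ 0.5871 -0.075   0.2001] z [0.1978 0.2003 0.2019] ang 17.56 t -0.0199 0.0206 w [-0.0038  0.0038]
rail1 all 1205 mean [ 0.612  -0.1558  0.2002] z [0.1979 0.2003 0.202 ] ang 17.16 t -0.0733 0.1052 w [-0.004   0.0038]
lug 192 mean [ 0.5779 -0.0456  0.2172] z [0.21   0.2186 0.2201] ang -72.33 t -0.0075 0.0074 w [-0.0047  0.0028]
rail2 140 mean [ 0.5712 -0.0096  0.1933] z [0.1811 0.1964 0.1989] ang 6.37 t -0.0043 0.0091 w [-0.0045  0.004 ]
tab 1055 mean [ 0.6047 -0.1323  0.2509] z [0.2497 0.251  0.2522] ang 16.95 t -0.0277 0.0285 w [-0.0092  0.009 ]
roof 686 mean [ 0.6055 -0.1339  0.2048] z [0.1997 0.2064 0.2081] ang 17.15 t -0.0402 0.0526 w [-0.0102  0.0091]
280 [ 0.5733 -0.0118  0.1816]
283 [[0.558, 0.065, 0.003], [0.575, -0.012, 0.191], [0.572, -0.013, 0.191], [0.569, -0.012, 0.188], [0.541, 0.06, 0.003], [0.536, 0.059, 0.002]]
286 [ 0.5734 -0.0125  0.1985]
289 [ 0.5723 -0.0091  0.1977]
292 [ 0.5714 -0.0062  0.1982]
295 [ 0.5705 -0.0033  0.1985]
```

>>> move_arm([
  [[0,-4,0,0],[0,-4,0,0],[0,-4,0,0],[0,-4,0,0],[0,-4,0,0],[0,0,0,0],[0,0,0,0]],
])

```text
clock: 4.05
tool_pos: [0.5386, 0.0916, 0.3996]
orientation: [175.1, 90.0, 12.7]
force: [-0.4, 0.2, -0.9]
opening: 0.0874
```

```bash
python3 - <<'E'
from h import *
plan([.6047,-.1323,.40],17.17); o=get_obs(); print(o['clock'],o['joint_pos'].round(1),o['force'])
rgb,P=cloud('wrist'); np.savez('w1.npz',rgb=rgb,P=P); cv2.imwrite('pics/w1.png',rgb[...,::-1])
E
```

```text
pos [0.5386 0.0916 0.3996] shift cm [-0.04 23.34  0.47] spin -3.1339 or 0.0077 x axis [ 0.  0. -1.]
4.05 [ 30.2   4.6   6.1   0.  -91.5 -12.6] [-0.43416647  0.16639098 -0.91588026]
```

View pics/w1.png

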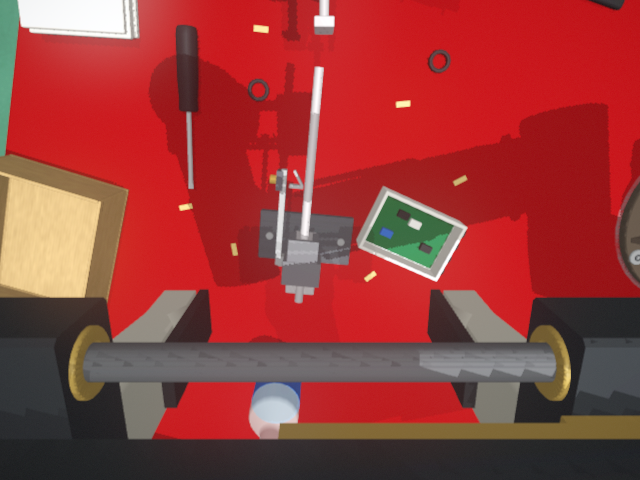

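Rail 2 runs from (319,68) to the dock hood at (302,250), with the catch at (293,180); the end stop is at (323,25) and the bottle at (275,400), well past the dock.

```bash
python3 - <<'E'
from h import *
a=np.load('w1.npz');P=a['P'];Z=P[...,2]
def fit(u0,u1,v0,v1,z0,z1,lab):
    m=np.zeros((480,640),bool);m[v0:v1,u0:u1]=True;m&=(Z>z0)&(Z<z1)
    q=P[m];b=q[:,:2].mean(0)
    vt=np.linalg.svd(q[:,:2]-b)[2]; d=vt[0]*np.sign(vt[0][1])
    t=(q[:,:2]-b)@d; w=(q[:,:2]-b)@np.array([d[1],-d[0]])
    print(lab,len(q),'mean',q.mean(0).round(4),'z',np.percentile(q[:,2],[5,50,75,95]).round(4),'ang',np.degrees(np.arctan2(-d[0],d[1])).round(2),'t',t.min().round(4),t.max().round(4),'w',np.percentile(w,[1,99]).round(4)); return b,d
b,d=fit(295,330,60,170,.188,.205,'rail2')
b,d=fit(295,330,60,225,.188,.205,'rail2 long')
fit(310,330,60,90,.188,.205,'near');fit(295,315,190,225,.188,.205,'far')
fit(312,335,14,35,.208,.23,'lug')
fit(285,320,232,262,.205,.23,'hood')
fit(270,305,165,215,.17,.23,'catch')
for v in range(62,74,1): print(v,P[v,319].round(4))
b1=np.array([.5779,-.0456])
for r in range(230,304,6): print(r,P[r,302].round(4))
fit(250,300,375,420,.15,.25,'bottle')
E
```

```text
rail2 920 mean [0.5627 0.0284 0.1976] z [0.1954 0.1977 0.1984 0.1993] ang 12.19 t -0.042 0.0451 w [-0.0039  0.0039]
rail2 long 1479 mean [0.5578 0.0537 0.1975] z [0.1952 0.1977 0.1984 0.1994] ang 11.56 t -0.0678 0.0709 w [-0.0048  0.0114]
near 207 mean [ 0.5697 -0.0039  0.1975] z [0.1952 0.1977 0.1984 0.1994] ang 11.31 t -0.0089 0.0089 w [-0.004   0.0039]
far 297 mean [0.5458 0.1064 0.1978] z [0.1956 0.1978 0.1987 0.1996] ang 12.02 t -0.0163 0.0169 w [-0.0039  0.0039]
lug 274 mean [ 0.5774 -0.0433  0.218 ] z [0.2101 0.2187 0.2194 0.2201] ang -73.68 t -0.0081 0.0078 w [-0.0033  0.0047]
hood 679 mean [0.5382 0.1435 0.2132] z [0.21   0.2135 0.2141 0.2148] ang -68.99 t -0.0149 0.0174 w [-0.0105  0.0106]
catch 591 mean [0.5698 0.0951 0.1978] z [0.1917 0.1982 0.1994 0.201 ] ang 28.12 t -0.0168 0.0276 w [-0.0159  0.0122]
62 [ 5.785e-01 -3.400e-02 -1.000e-04]
63 [ 0.5781 -0.0327  0.0026]
64 [ 0.5778 -0.0317 -0.    ]
65 [ 0.5774 -0.0305  0.0011]
66 [ 0.577  -0.0294  0.0011]
67 [ 0.5766 -0.0282  0.0015]
68 [ 0.5715 -0.012   0.1987]
69 [ 0.5713 -0.0114  0.1965]
70 [ 0.571  -0.0105  0.1987]
71 [ 0.5707 -0.0097  0.1993]
72 [ 0.5705 -0.0091  0.1982]
73 [ 0.5703 -0.0083  0.1984]
230 [0.5435 0.1289 0.1987]
236 [0.5418 0.1346 0.1984]
242 [0.541  0.1353 0.2146]
248 [0.5393 0.1408 0.2145]
254 [0.5375 0.1468 0.2133]
260 [0.5359 0.1519 0.2147]
266 [0.5342 0.1573 0.2154]
272 [0.5324 0.1634 0.2144]
278 [0.5305 0.1696 0.2133]
284 [0.5288 0.1752 0.2139]
290 [0.5255 0.1882 0.1973]
296 [0.5235 0.195  0.1961]
302 [0.5215 0.2014 0.1957]
bottle 50 mean [0.5077 0.3809 0.1513] z [0.1501 0.151  0.152  0.1532] ang -73.18 t -0.0119 0.0102 w [-0.0026  0.0031]
```

>>> move_arm([
  [[0,4.6,0.1,0.008],[0,4.6,0.1,0],[0,4.6,0.1,0],[0,4.6,0.1,0],[0,4.6,0.1,0],[4,0,0,0],[4,0,0,0],[4,0,0,0]],
])

```text
clock: 4.9
tool_pos: [0.6016, -0.1328, 0.2778]
orientation: [5.1, 90.0, -158.0]
force: [0.8, 1.0, -0.5]
opening: 0.0878
```

>>> move_arm([
  [[0,0.2,0,0],[0,0,0,0],[0,0,0,0]],
])

```text
clock: 5.2
tool_pos: [0.6039, -0.1332, 0.2823]
orientation: [151.4, 89.8, -11.5]
force: [0.2, 0.1, -0.5]
opening: 0.0878
```

```bash
python3 - <<'E'
from h import *
plan([.6047,-.1323,.217],17.17); o=get_obs(); print(o['clock'],o['joint_pos'].round(1),o['force'])
rgb,P=cloud('wrist'); Z=P[...,2]
m=np.zeros((480,640),bool); m[:,280:360]=1; m&=(Z>.246)&(Z<.256)
q=P[m]; print(len(q),q.mean(0),q.min(0),q.max(0)); v,u=np.where(m); print(u.min(),u.max(),v.min(),v.max())
cv2.imwrite('pics/w2.png',rgb[...,::-1])
E
```

```text
pos [ 0.6039 -0.1332  0.2823] shift cm [ 6.53 -0.08 -0.08] spin 3.1393 or -0.0023 x axis [ 0.004 -0.001 -1.   ]
5.2 [  5.7  12.7   1.2   0.1 -78.3  11.4] [ 0.2386988  0.06786   -0.4560794]
3677 [ 0.61880932 -0.17744278  0.25088924] [ 0.58734928 -0.25329039  0.24603551] [ 0.64631606 -0.10244925  0.25354833]
296 337 0 303
```

```bash
python3 - <<'E'
from h import *
plan([.6047,-.1323,.217],17.17)
rgb,P=cloud('wrist'); Z=P[...,2]
m=np.zeros((480,640),bool); m[:,280:360]=1; m&=(Z>.246)&(Z<.256)&(P[...,1]>-.175)&(P[...,1]<-.1)
v,u=np.where(m); print(u.min(),u.max(),v.min(),v.max())
q=P[m][:,:2]; T=tool(); t=(q-T[:2,3])@T[:2,1:3]; print(len(q),q.mean(0),'tool y range',t[:,0].min(),t[:,0].max(),'tool z range',np.percentile(t[:,1],[1,50,99]))
e=np.abs(t[:,0]-(t[:,0].min()+t[:,0].max())/2)<.02
print(np.percentile(t[e][:,1],[1,50,99]), np.polyfit(t[e][:,0],t[e][:,1],1))
E
```

```text
pos [ 0.6039 -0.1329  0.2823] shift cm [ 6.53 -0.05 -0.07] spin 3.1396 or -0.002 x axis [ 0.004 -0.    -1.   ]
299 336 204 302
2115 [ 0.60513195 -0.13349768] tool y range -0.028716477750857203 0.028105855312204435 tool z range [-0.01025911 -0.00116769  0.00834656]
[-0.00602617 -0.00117592  0.00378414] [-0.00892187 -0.00102891]
```

>>> move_arm([
  [[2,0,-0.1,0],[2,0,0,0],[1.5,0,0,0],[1,0,0,0],[0,0,0,0],[0,0,0,0]],
])

```text
clock: 5.9
tool_pos: [0.6041, -0.1321, 0.2156]
orientation: [151.8, 89.9, -11.1]
force: [0.1, -0.9, 0.6]
opening: 0.0876
```

>>> move_arm([
  [[0,0,0,0],[0,0,0,0],[0,0,0,0],[0,0,0,0],[0,0,0,0],[0,0,0,0],[0,0,0,0],[0,0,0,0]],
], jaw=0.5)

```text
clock: 6.7
tool_pos: [0.6035, -0.1321, 0.2144]
orientation: [25.0, 90.0, -137.9]
force: [0.1, 0.0, -0.7]
opening: 0.0295
```

```bash
python3 - <<'E'
from h import *
plan([.6047,-.1323,.25],17.17); o=get_obs(); print(o)
E
```

```text
pos [ 0.6035 -0.1321  0.2144] shift cm [-3.56  0.06 -0.11] spin 3.14 or -0.0016 x axis [-0. -0. -1.]
{'clock': 6.7, 'joint_pos': array([ 5.74361677e+00,  1.44952335e+01, -5.12611178e+00,  2.52227831e-03,
       -7.03818865e+01,  1.13320092e+01]), 'qvel': array([-0.09518947, -0.12432604, -0.04852456, -0.00999145, -0.0714237 ,
       -0.05993873]), 'tau': array([ 1.71232110e-03, -5.00475168e+01,  2.94176942e+01,  6.99877739e+00,
        5.07233664e-02, -6.97491396e-05]), 'tool_pos': array([ 0.60348805, -0.13208475,  0.21443906]), 'orientation': array([  24.98975673,   89.99598896, -137.93377033]), 'force': array([ 0.12133359,  0.02734068, -0.65442291]), 'moment': array([-0.03826264,  0.14008474, -0.04690451]), 'opening': 0.029479933878853563}
```

>>> move_arm([
  [[-0.2,0,-0.13,0],[0,0,0,0],[0,0,0,0],[0,0,0,0],[0,0,0,0],[0,0,0,0],[0,0,0,0],[0,0,0,0]],
])

```text
clock: 7.5
tool_pos: [0.6051, -0.1318, 0.2171]
orientation: [148.1, 89.9, -14.8]
force: [-1.1, 1.2, 4.9]
opening: 0.0049
```

```bash
python3 - <<'E'
from h import *
plan([.6047,-.1323,.25],17.17); o=get_obs(); print(o['force'],o['moment'],o['opening'])
E
```

```text
pos [ 0.6051 -0.1318  0.2171] shift cm [-3.29  0.04  0.05] spin 3.1401 or -0.0015 x axis [ 0.001 -0.    -1.   ]
[-1.07826529  1.20466108  4.94828788] [ 0.19201148  0.32818248 -0.05423803] 0.004942917988654581
```

```bash
python3 - <<'E'
from h import *
rgb,P=cloud('wrist'); np.savez('w3.npz',rgb=rgb,P=P)
s=snapshot('side')[0][110:250,240:400]
cv2.imwrite('pics/w3.png',np.hstack([cv2.resize(rgb[150:480,160:480,::-1],(436,450)),cv2.resize(s[...,::-1],(360,450))]))
E
```

```text
(no output)
```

View pics/w3.png

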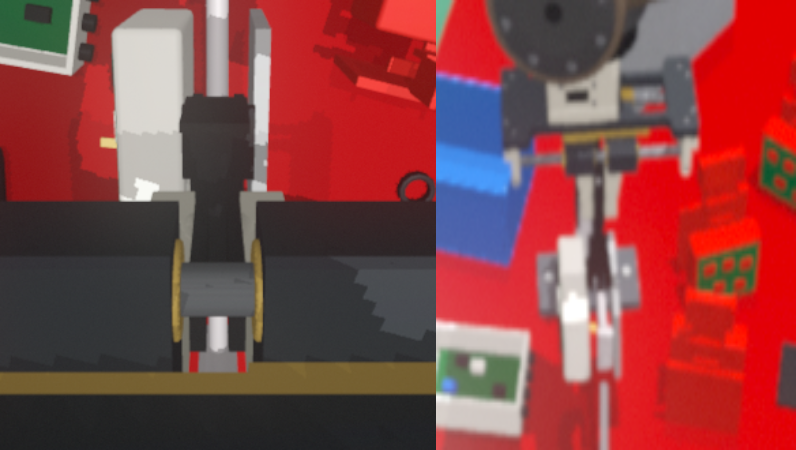

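The fingers straddle the tab: crop shows the pads on both sides at (180–240,220), with the enclosure on the left and the plate on the right. I close fully, then lift a little.

>>> move_arm([
  [[0,0,0,0],[0,0,0,0],[0,0,0,0],[0,0,0,0]],
], jaw=0)

```text
clock: 8.0
tool_pos: [0.6051, -0.1318, 0.2172]
orientation: [151.5, 89.9, -11.4]
force: [-0.2, 0.9, 6.4]
opening: 0.0004
```

>>> move_arm([
  [[-0.3,0,0,0],[-0.3,0,0,0],[-0.4,0,0,0],[0,0,0,0],[0,0,0,0],[0,0,0,0]],
])

```text
clock: 8.6
tool_pos: [0.6046, -0.1317, 0.2263]
orientation: [-33.6, 90.0, 163.5]
force: [0.3, -1.0, -0.3]
opening: 0.0001
```

```bash
python3 - <<'E'
from h import *
T=tool(); print(T.round(4).tolist())
for f in ['w0.npz','w3.npz']:
    P=np.load(f)['P']; Z=P[...,2]
    d=np.array([-.2952,.9554]); xr=np.array([.9554,.2952]); c=np.array([.6050,-.1325])
    y=(P[...,:2]-c)@d; x=(P[...,:2]-c)@xr
    m=(x>.012)&(x<.045)&(Z>.17)&(Z<.19)&(abs(y)<.1); print(f,'encl y',y[m].min(),y[m].max(),m.sum())
    m=(abs(x)<.012)&(Z>.22)&(Z<.26)&(abs(y)<.07); v,u=np.where(m); print('tab y',y[m].min(),y[m].max(),'z',Z[m].min(),Z[m].max(),u.min(),u.max(),v.min(),v.max())
P=np.load('w3.npz')['P']; rgb=np.load('w3.npz')['rgb']
for r in range(150,460,10): 
    p=P[r,319]; print(r,rgb[r,319],((p[:2]-c)@d).round(4),((p[:2]-c)@xr).round(4),p[2].round(4))
E
```

```text
[[-0.0003, 0.2936, -0.9559, 0.6046], [0.0001, -0.9559, -0.2936, -0.1317], [-1.0, -0.0002, 0.0003, 0.2263], [0.0, 0.0, 0.0, 1.0]]
w0.npz encl y -0.044059435240588696 0.045004541107849606 2987
tab y -0.027412006859018134 0.028782319111504702 z 0.22350246067362084 0.25366245134256976 312 337 129 202
w3.npz encl y -0.04492302385616616 0.028046462759619587 6464
tab y -0.028225416685706325 0.01685877347880035 z 0.22005932470451922 0.25999249106285693 288 351 221 342
150 [247 242 244] -0.0571 0.0002 0.2013
160 [246 241 243] -0.0523 0.0002 0.2006
170 [190 184 185] -0.0476 0.0002 0.2011
180 [190 184 185] -0.0429 0.0002 0.2016
190 [189 184 185] -0.0377 0.0002 0.1997
200 [190 183 185] -0.0329 0.0002 0.2009
210 [188 183 184] -0.0279 0.0002 0.2008
220 [159 154 154] -0.0227 0.0002 0.2004
230 [62 53 52] -0.0278 0.0002 0.2369
240 [65 57 56] -0.0277 0.0001 0.2506
250 [64 57 57] -0.024 0.0002 0.2516
260 [60 55 55] -0.0198 0.0002 0.2514
270 [59 55 54] -0.0154 0.0002 0.2506
280 [56 51 51] -0.0114 0.0002 0.2512
290 [51 48 48] -0.0075 0.0002 0.252
300 [54 50 50] -0.0031 0.0002 0.2517
310 [46 44 43] 0.0018 0.0002 0.2508
320 [46 44 42] 0.0063 0.0002 0.2507
330 [42 41 41] 0.0105 0.0002 0.2513
340 [43 42 42] 0.0152 0.0002 0.2511
350 [83 84 85] -0.0295 0.0001 0.3321
360 [96 96 98] -0.0283 0.0001 0.3339
370 [ 99 100 102] -0.0263 0.0001 0.3343
380 [90 89 91] -0.024 0.0001 0.3343
390 [218 213 214] 0.0759 0.0003 0.2009
400 [218 212 213] 0.0825 0.0003 0.201
410 [130 126 126] 0.0884 0.0003 0.202
420 [129 125 124] 0.0885 0.0003 0.2101
430 [118  97  51] -0.02 0.0001 0.3438
440 [41 40 40] -0.0234 0.0001 0.3501
450 [38 39 39] -0.0243 0.0001 0.3532
```

```bash
python3 - <<'E'
from h import *
o=get_obs(); print(o['force'],o['moment'],o['opening'])
rgb,P=cloud('wrist'); np.savez('w4.npz',rgb=rgb,P=P); Z=P[...,2]
for r in (250,280,310,330): print(r,Z[r,319], [ (u,Z[r,u].round(3)) for u in range(270,370,6)])
cv2.imwrite('pics/w4.png',cv2.resize(rgb[180:380,220:420,::-1],(600,600)))
E
```

```text
[ 0.26836957 -1.01164518 -0.30760513] [ 0.04876838  0.18691043 -0.02193408] 9.014386695527438e-05
250 0.25039162858564845 [(270, np.float64(0.182)), (276, np.float64(0.183)), (282, np.float64(0.182)), (288, np.float64(0.182)), (294, np.float64(0.188)), (300, np.float64(0.206)), (306, np.float64(0.251)), (312, np.float64(0.252)), (318, np.float64(0.251)), (324, np.float64(0.251)), (330, np.float64(0.207)), (336, np.float64(0.207)), (342, np.float64(0.189)), (348, np.float64(0.183)), (354, np.float64(0.183)), (360, np.float64(0.001)), (366, np.float64(0.002))]
280 0.2524943090943832 [(270, np.float64(0.183)), (276, np.float64(0.184)), (282, np.float64(0.182)), (288, np.float64(0.182)), (294, np.float64(0.182)), (300, np.float64(0.207)), (306, np.float64(0.252)), (312, np.float64(nan)), (318, np.float64(0.25)), (324, np.float64(0.251)), (330, np.float64(0.207)), (336, np.float64(0.208)), (342, np.float64(0.156)), (348, np.float64(0.183)), (354, np.float64(0.002)), (360, np.float64(0.001)), (366, np.float64(0.003))]
310 0.25140452809920755 [(270, np.float64(0.338)), (276, np.float64(0.33
[... 159 characters left out ...]
, (318, np.float64(0.279)), (324, np.float64(0.278)), (330, np.float64(0.279)), (336, np.float64(0.281)), (342, np.float64(0.338)), (348, np.float64(0.338)), (354, np.float64(0.338)), (360, np.float64(0.337)), (366, np.float64(0.336))]
330 0.2513512749337417 [(270, np.float64(0.345)), (276, np.float64(0.346)), (282, np.float64(0.346)), (288, np.float64(0.345)), (294, np.float64(0.346)), (300, np.float64(0.34)), (306, np.float64(0.295)), (312, np.float64(0.292)), (318, np.float64(0.292)), (324, np.float64(0.293)), (330, np.float64(0.293)), (336, np.float64(0.339)), (342, np.float64(0.345)), (348, np.float64(0.346)), (354, np.float64(0.346)), (360, np.float64(0.345)), (366, np.float64(0.347))]
```

View pics/w4.png

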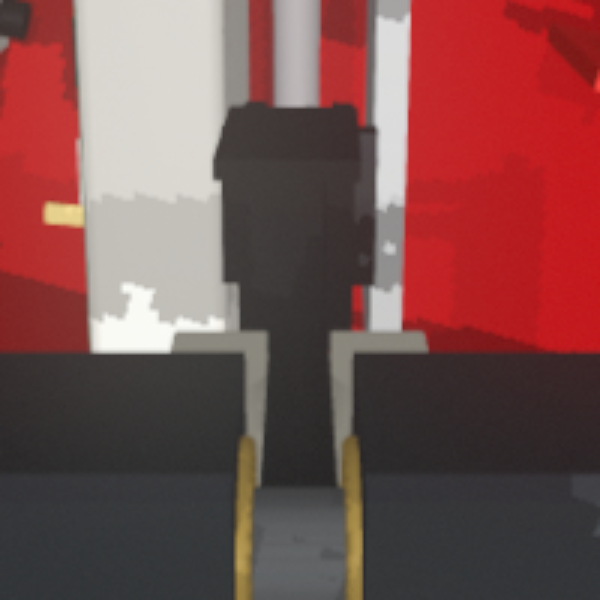

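```bash
python3 - <<'E'
from h import *
print(ctrl, [a for a in dir(ctrl) if a[0]!='_'], ctrl.grip_point_offset)
rgb,P=cloud('side'); np.savez('s4.npz',rgb=rgb,P=P)
d=np.array([-.2952,.9554]); xr=np.array([.9554,.2952]); c=np.array([.6050,-.1325])
y=(P[...,:2]-c)@d; x=(P[...,:2]-c)@xr
m=(abs(x)<.05)&(abs(y)<.08)&(P[...,2]>.17)&(P[...,2]<.42)
v,u=np.where(m); print(u.min(),u.max(),v.min(),v.max())
cx=int(np.median(u))
for r in range(v.min()-4,v.max()+4,3):
  print(r,[(k,x[r,k].round(3),y[r,k].round(3),P[r,k,2].round(3)) for k in range(296,310,4)])
cv2.imwrite('pics/s4.png',cv2.resize(rgb[130:240,250:370,::-1],None,fx=6,fy=5,interpolation=cv2.INTER_CUBIC))
E
```

```text
<Robot object at 0x7f7eb135be00> ['PlanningError', 'grip_point_offset'] 0.0188
289 335 128 212
124 [(296, np.float64(0.045), np.float64(0.258), np.float64(0.607)), (300, np.float64(0.039), np.float64(0.261), np.float64(0.609)), (304, np.float64(0.033), np.float64(0.262), np.float64(0.61)), (308, np.float64(0.027), np.float64(0.261), np.float64(0.609))]
127 [(296, np.float64(0.045), np.float64(0.256), np.float64(0.6)), (300, np.float64(0.039), np.float64(0.261), np.float64(0.603)), (304, np.float64(0.033), np.float64(0.26), np.float64(0.602)), (308, np.float64(0.026), np.float64(0.259), np.float64(0.601))]
130 [(296, np.float64(0.045), np.float64(0.257), np.float64(0.595)), (300, np.float64(0.039), np.float64(0.258), np.float64(0.595)), (304, np.float64(0.033), np.float64(0.256), np.float64(0.593)), (308, np.float64(0.011), np.float64(0.042), np.float64(0.419))]
133 [(296, np.float64(0.035), np.float64(0.026), np.float64(0.4)), (300, np.float64(0.026), np.float64(0.021), np.float64(0.396)), (304, np.float64(0.018), np.float64(0.024), np.float64(0.398)), (308, np.float64(0.009), n
[... 6381 characters left out ...]
4(0.031), np.float64(0.041), np.float64(0.182)), (304, np.float64(0.021), np.float64(0.041), np.float64(0.181)), (308, np.float64(-0.0), np.float64(-0.127), np.float64(-0.001))]
211 [(296, np.float64(0.041), np.float64(0.044), np.float64(0.175)), (300, np.float64(0.032), np.float64(0.045), np.float64(0.175)), (304, np.float64(0.022), np.float64(0.043), np.float64(0.172)), (308, np.float64(0.001), np.float64(-0.111), np.float64(0.003))]
214 [(296, np.float64(0.041), np.float64(0.041), np.float64(0.16)), (300, np.float64(0.032), np.float64(0.047), np.float64(0.166)), (304, np.float64(0.022), np.float64(0.044), np.float64(0.162)), (308, np.float64(0.002), np.float64(-0.095), np.float64(0.008))]
```

View pics/s4.png

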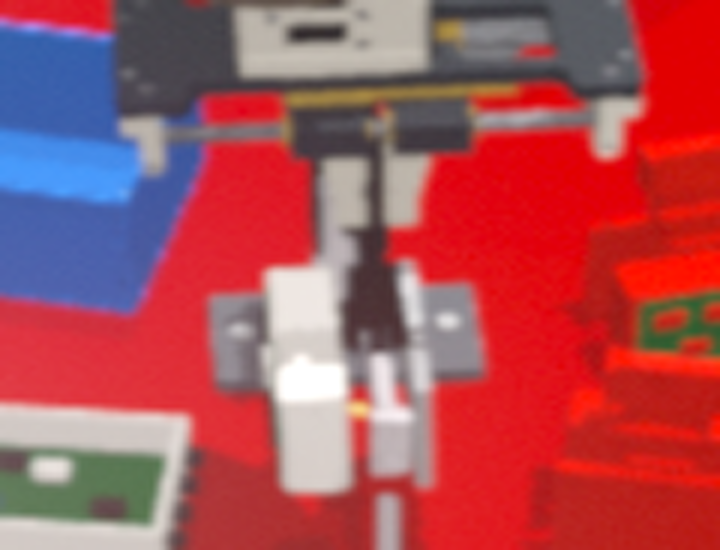

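The wrist and side views agree: tips sit near z 0.26 while the reported TCP z is 0.226. So the fingers end about 34 mm short of the reported TCP, and they closed above the tab (top at z 0.251). The carrier hasn't moved. I open and descend to a reported z of about 0.183.

>>> move_arm([
  [[0,0,-0.07,0],[0,0,0,0],[0,0,0,0],[0,0,0,0],[0,0,0,0],[0,0,0,0],[0,0,0,0]],
], jaw=5)

```text
clock: 9.4
tool_pos: [0.6054, -0.1315, 0.2265]
orientation: [-177.7, 90.0, 19.4]
force: [-0.7, 0.0, -0.1]
opening: 0.0479
```

>>> move_arm([
  [[1,0,0,0],[1,0,0,0],[1,0,0,0],[0.5,0,0,0],[0.5,0,0,0],[0,0,0,0],[0,0,0,0],[0,0,0,0]],
])

```text
clock: 10.2
tool_pos: [0.6057, -0.1315, 0.1869]
orientation: [158.4, 90.0, -4.5]
force: [-0.1, -0.4, -0.2]
opening: 0.0501
```

```bash
python3 - <<'E'
from h import *
plan([.6050,-.1325,.183],17.17); o=get_obs(); print(o['force'],o['moment'],o['opening'])
rgb,P=cloud('wrist'); np.savez('w5.npz',rgb=rgb,P=P); Z=P[...,2]
T=tool(); t=(P-T[:3,3])@T[:3,:3]
m=(abs(t[...,1])<.05)&(abs(t[...,2])<.012)&(Z>.246)&(Z<.256); q=t[m]; print(m.sum(),q[:,1].min(),q[:,1].max(),np.percentile(q[:,2],[1,50,99]))
E
```

```text
pos [ 0.6057 -0.1315  0.1869] shift cm [0.39 0.07 0.1 ] spin 3.14 or -0.0016 x axis [ 0.001 -0.    -1.   ]
[-0.07057128 -0.37051589 -0.22789295] [-0.0304716   0.09803081 -0.00186912] 0.05009553778370765
4315 -0.028490465136322925 0.02893143883959747 [-0.00849892  0.00101346  0.01045918]
```

>>> move_arm([
  [[0.35,0,0.1,0],[0,0,0,0],[0,0,0,0]],
])

```text
clock: 10.55
tool_pos: [0.6043, -0.1318, 0.1829]
orientation: [-15.7, 90.0, -178.7]
force: [0.3, -0.3, 0.1]
opening: 0.0501
```

>>> move_arm([
  [[0,0,0,0],[0,0,0,0],[0,0,0,0],[0,0,0,0],[0,0,0,0],[0,0,0,0],[0,0,0,0]],
], jaw=0)

```text
clock: 11.25
tool_pos: [0.6045, -0.1318, 0.183]
orientation: [160.3, 90.0, -2.6]
force: [0.2, 0.4, -0.7]
opening: 0.0095
```

>>> move_arm([
  [[-0.5,0,0,0],[-0.8,0,0,0],[-0.8,0,0,0],[-0.8,0,0,0],[-0.8,0,0,0],[-0.8,0,0,0],[0,0,0,0],[0,0,0,0]],
])

```text
clock: 12.05
tool_pos: [0.6044, -0.1317, 0.2281]
orientation: [-158.6, 90.0, 38.4]
force: [-0.2, 0.1, -3.5]
opening: 0.0097
```

```bash
python3 - <<'E'
from h import *
# carrier on rail2 at y=30mm ; at height +45
s=np.array([.5715,-.0122]); d=np.array([-.2117,.9773]); 
p=s+d*.030; print(p)
plan([*p,.2285],12.22); o=get_obs(); print(o['clock'],o['force'],o['moment'],o['opening'])
rgb,P=cloud('wrist'); T=tool(); t=(P-T[:3,3])@T[:3,:3]
for y0 in (.012,.025):
  pass
m=(abs(t[...,1])<.05)&(abs(t[...,2])<.013)&(P[...,2]>.28)&(P[...,2]<.305); q=t[m]; print(m.sum(),q[:,1].min(),q[:,1].max(),np.percentile(q[:,2],[1,50,99]),np.median(P[m][:,2]))
E
```

```text
[0.565149 0.017119]
pos [ 0.6044 -0.1317  0.2281] shift cm [ -0.04 -15.38  -0.61] spin -3.057 or 0.0846 x axis [ 0.  0. -1.]
12.05 [-0.1698167   0.12377597 -3.48665881] [-0.00600916  0.13903212 -0.02040364] 0.00969460127904256
6728 -0.02776048326025458 0.02922102339873736 [-0.01164196  0.00020328  0.01176639] 0.2957532466759829
```

>>> move_arm([
  [[0,-2,0,0],[0,-2.5,0,0],[0,-3,0,0],[0,-3,0,0],[0,-2.5,0,0],[0,-1.4,-0.2,0.04],[0,-1,-0.4,0.045],[0,0,0,0]],
])

```text
clock: 12.9
tool_pos: [0.5652, 0.0183, 0.2275]
orientation: [-24.8, 90.0, 167.5]
force: [0.5, 1.0, -4.8]
opening: 0.0098
```

>>> move_arm([
  [[0,0,0,0],[0,0,0,0],[0,0,0,0]],
])

```text
clock: 13.2
tool_pos: [0.5653, 0.0166, 0.2278]
orientation: [9.8, 90.0, -158.0]
force: [-0.6, 0.0, -3.1]
opening: 0.01
```

```bash
python3 - <<'E'
from h import *
plan([.5651,.0171,.2285],12.22); o=get_obs(); print(o['clock'],o['force'],o['moment'],o['opening'])
rgb,P=cloud('wrist'); np.savez('w6.npz',rgb=rgb,P=P);T=tool(); t=(P-T[:3,3])@T[:3,:3]
m=(abs(t[...,1])<.05)&(abs(t[...,2])<.013)&(P[...,2]>.285)&(P[...,2]<.305); q=t[m]; print('tab',m.sum(),q[:,1].min(),q[:,1].max(),np.percentile(q[:,2],[1,50,99]))
m=(P[...,2]>.19)&(P[...,2]<.205)&(abs(t[...,2])<.03)&(P[...,1]<.15); v,u=np.where(m); print(m.sum(),u.min(),u.max(),v.min(),v.max()) 
for z0,z1 in((.19,.205),(.21,.222)):
  m=(P[...,2]>z0)&(P[...,2]<z1)&(abs(t[...,2])<.03); q=P[m]; 
  if len(q): print(z0,len(q),q.mean(0).round(4),q.min(0).round(4),q.max(0).round(4))
cv2.imwrite('pics/w6.png',np.hstack([cv2.resize(rgb[...,::-1],(480,360)),cv2.resize(snapshot('side')[0][150:330,240:380,::-1],(280,360))]))
E
```

```text
pos [0.5653 0.0166 0.2278] shift cm [-0.07 -0.06  0.01] spin 3.1411 or -0.0005 x axis [-0. -0. -1.]
13.2 [-0.62406628  0.02074904 -3.07809882] [-0.02233523  0.09708701  0.03645933] 0.010043884899794868
tab 5961 -0.02810004784337614 0.029139739167867714 [-0.01091561  0.00019554  0.01144923]
3347 259 359 0 243
0.19 3347 [ 0.5826 -0.0535  0.1993] [ 0.5523 -0.1049  0.19  ] [0.604  0.0136 0.205 ]
0.21 1056 [ 0.5779 -0.0344  0.2176] [ 0.5535 -0.05    0.21  ] [0.6043 0.0089 0.222 ]
```

View pics/w6.png

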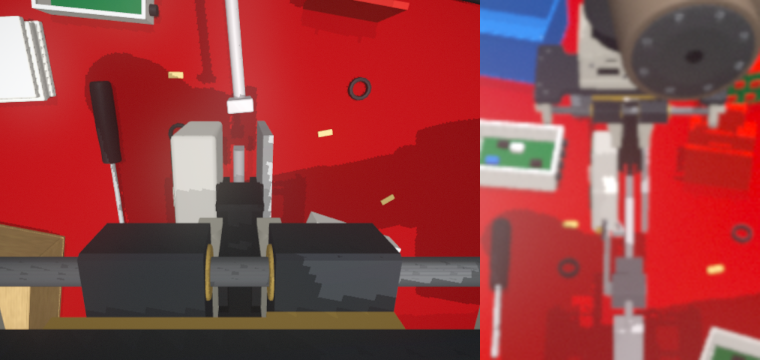

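The carrier hangs over the start of rail 2: bar tip at (238,150), centred between enclosure and plate. Now I check the lateral alignment from this view.

```bash
python3 - <<'E'
from h import *
P=np.load('w6.npz')['P']; T=tool(); t=(P-T[:3,3])@T[:3,:3]
m=np.zeros((480,640),bool); m[190:245,300:335]=1; m&=(P[...,2]>.192)&(P[...,2]<.204)&(P[...,1]>-.02)
q=t[m]; print(len(q),'y(fwd=-)',q[:,1].min(),q[:,1].max(),'z',np.percentile(q[:,2],[1,50,99]),np.polyfit(q[:,1],q[:,2],1),'h',np.percentile(P[m][:,2],[5,50,95]))
for r in range(192,240,6):
    k=m[r]; 
    if k.any(): print(r,t[r][k][:,1].mean().round(4),t[r][k][:,2].min().round(4),t[r][k][:,2].max().round(4))
E
```

```text
660 y(fwd=-) 0.00653355323489255 0.030372206136170723 z [-0.00407604 -0.00027881  0.0034911 ] [-0.00556795 -0.00014287] h [0.19502705 0.19778502 0.19912241]
204 0.0285 -0.004 0.0034
210 0.0254 -0.004 0.0034
216 0.0221 -0.004 0.0034
222 0.0188 -0.004 0.0035
228 0.0155 -0.0041 0.0035
234 0.0122 -0.0041 0.0035
```

>>> move_arm([
  [[0.8,0,-0.03,0],[0.8,0,0,0],[0.8,0,0,0],[0.8,0,0,0],[0.6,0,0,0],[0.3,0,0,0],[0,0,0,0],[0,0,0,0]],
])

```text
clock: 14.1
tool_pos: [0.5659, 0.0172, 0.1872]
orientation: [156.1, 90.0, -11.7]
force: [0.8, 1.3, -2.9]
opening: 0.0095
```

>>> move_arm([
  [[0.1,0,0,0],[0.1,0,0,0],[0,0,0,0],[0,0,0,0]],
])

```text
clock: 14.5
tool_pos: [0.5657, 0.0172, 0.185]
orientation: [172.4, 90.0, 4.6]
force: [-0.2, 0.0, -4.1]
opening: 0.0101
```

>>> move_arm([
  [[0.1,0,0,0],[0,0,0,0],[0,0,0,0]],
])

```text
clock: 14.8
tool_pos: [0.5656, 0.0172, 0.1839]
orientation: [4.5, 90.0, -163.3]
force: [-0.3, -1.2, -3.4]
opening: 0.0094
```

>>> move_arm([
  [[0.1,0,0,0],[0.1,0,0,0],[0,0,0,0],[0,0,0,0]],
])

```text
clock: 15.2
tool_pos: [0.5657, 0.0172, 0.1819]
orientation: [-0.0, 90.0, -167.8]
force: [0.0, 0.3, -3.6]
opening: 0.0099
```

>>> move_arm([
  [[0.1,0,0,0],[0,0,0,0],[0,0,0,0]],
])

```text
clock: 15.5
tool_pos: [0.5657, 0.0172, 0.1809]
orientation: [1.8, 90.0, -166.0]
force: [-0.8, -0.3, -4.0]
opening: 0.0098
```

>>> move_arm([
  [[0.1,0,0,0],[0,0,0,0],[0,0,0,0]],
])

```text
clock: 15.8
tool_pos: [0.5658, 0.0172, 0.1804]
orientation: [172.9, 90.0, 5.2]
force: [-1.7, 0.2, 1.6]
opening: 0.0099
```

>>> move_arm([
  [[0.05,0,0,0],[0,0,0,0],[0,0,0,0]],
])

```text
clock: 16.1
tool_pos: [0.5659, 0.0172, 0.1804]
orientation: [167.7, 89.9, -0.1]
force: [-4.2, 1.0, 4.8]
opening: 0.01
```

>>> move_arm([
  [[-0.05,0,0.05,0],[0,0,0,0],[0,0,0,0]],
])

```text
clock: 16.4
tool_pos: [0.5658, 0.0172, 0.1804]
orientation: [174.1, 89.9, 6.3]
force: [-0.5, 0.2, 3.4]
opening: 0.0098
```

```bash
python3 - <<'E'
from h import *
s=np.array([.5715,-.0122]); d=np.array([-.2117,.9773]); T=tool()
print('rail y,x',(T[:2,3]-s)@d,(T[:2,3]-s)@[d[1],-d[0]])
plan([*(s+d*.07),.1804],12.22); o=get_obs(); print(o['clock'],o['force'],o['moment'],o['opening'])
rgb,P=cloud('wrist'); t=(P-T[:3,3])@T[:3,:3]
m=(abs(t[...,1])<.05)&(abs(t[...,2])<.013)&(P[...,2]>.24)&(P[...,2]<.255); q=t[m]; print('tab',m.sum(),q[:,1].min(),q[:,1].max(),np.percentile(q[:,2],[1,50,99]),np.median(P[m][:,2]))
m=np.zeros((480,640),bool); m[100:300,300:335]=1; m&=(P[...,2]>.192)&(P[...,2]<.2025)&(P[...,1]>-.02)&(abs(t[...,2])<.006)
q=t[m]; print(len(q),q[:,1].min(),q[:,1].max(),'z',np.percentile(q[:,2],[1,50,99]),'h',np.percentile(P[m][:,2],[5,50,95]))
E
```

```text
rail y,x 0.029924272912313483 0.0006652803853494507
pos [0.5658 0.0172 0.1804] shift cm [ 0.   -4.01  0.07] spin 3.1415 or -0.0001 x axis [ 0.001  0.    -1.   ]
16.4 [-0.49148082  0.19393914  3.41460798] [0.29457503 0.07810368 0.02377224] 0.009784516082747899
tab 5653 -0.027715940726891396 0.029125503518025807 [-0.01061426  0.00046598  0.0112088 ] 0.2482904335515821
424 0.020655660456082452 0.031061593522653114 z [-0.0032498   0.00016645  0.00400601] h [0.19373564 0.19768003 0.19911157]
```

>>> move_arm([
  [[-0.03,-0.3,0,0],[0,-0.4,0,0],[0,-0.4,0,0],[0,-0.4,0,0]],
])

```text
clock: 16.85
tool_pos: [0.562, 0.0318, 0.1804]
orientation: [84.9, 90.0, -82.9]
force: [1.4, -4.0, 2.7]
opening: 0.0101
```

>>> move_arm([
  [[0,-0.25,0,0],[0,-0.25,0,0],[0,-0.25,0,0],[0,-0.25,0,0]],
])

```text
clock: 17.25
tool_pos: [0.56, 0.0416, 0.1804]
orientation: [134.3, 90.0, -33.4]
force: [1.0, -4.6, 3.4]
opening: 0.01
```

>>> move_arm([
  [[0,-0.25,0,0],[0,-0.25,0,0],[0,-0.25,0,0],[0,-0.25,0,0]],
])

```text
clock: 17.65
tool_pos: [0.5578, 0.0514, 0.1804]
orientation: [135.5, 90.0, -32.3]
force: [1.1, -4.9, 5.1]
opening: 0.01
```

>>> move_arm([
  [[-0.04,-0.25,0,0],[0,-0.25,0,0],[0,-0.25,0,0],[0,-0.25,0,0]],
])

```text
clock: 18.05
tool_pos: [0.5554, 0.0614, 0.1804]
orientation: [-25.7, 90.0, 166.5]
force: [0.9, -2.9, 1.9]
opening: 0.01
```

>>> move_arm([
  [[0,-0.25,0,0],[0,-0.25,0,0],[0,-0.25,0,0]],
])

```text
clock: 18.35
tool_pos: [0.5535, 0.0679, 0.1804]
orientation: [31.8, 89.9, -136.0]
force: [0.1, -6.8, 2.8]
opening: 0.0099
```

>>> move_arm([
  [[0,-0.25,0,0],[0,-0.25,0,0],[0,-0.25,0,0]],
])

```text
clock: 18.65
tool_pos: [0.5517, 0.0753, 0.1804]
orientation: [20.6, 89.9, -147.2]
force: [-0.6, -5.4, 2.9]
opening: 0.01
```

>>> move_arm([
  [[0,-0.2,0,0],[0,-0.2,0,0],[0,-0.2,0,0],[0,0,0,0]],
])

```text
clock: 19.05
tool_pos: [0.5504, 0.0815, 0.1804]
orientation: [7.3, 89.9, -160.5]
force: [-2.1, -4.7, 3.1]
opening: 0.0098
```

>>> move_arm([
  [[0,-0.15,0,0],[0,-0.15,0,0],[0,-0.15,0,0],[0,0,0,0]],
])

```text
clock: 19.45
tool_pos: [0.5497, 0.0858, 0.1804]
orientation: [7.2, 89.9, -160.6]
force: [-1.6, -4.1, 3.4]
opening: 0.0101
```

>>> move_arm([
  [[0,-0.15,0,0],[0,-0.15,0,0],[0,0,0,0]],
])

```text
clock: 19.75
tool_pos: [0.5491, 0.0888, 0.1804]
orientation: [1.0, 89.9, -166.8]
force: [-2.6, -4.9, 2.6]
opening: 0.0101
```

>>> move_arm([
  [[0,-0.15,0,0],[0,-0.15,0,0],[0,-0.1,0,0],[0,0,0,0]],
])

```text
clock: 20.15
tool_pos: [0.5485, 0.0929, 0.1804]
orientation: [-9.4, 90.0, -177.2]
force: [-0.7, -4.5, 1.3]
opening: 0.0095
```

>>> move_arm([
  [[0,-0.15,0,0],[0,-0.15,0,0],[0,-0.1,0,0],[0,0,0,0]],
])

```text
clock: 20.55
tool_pos: [0.5478, 0.097, 0.1804]
orientation: [-44.5, 90.0, 147.7]
force: [-1.9, -2.8, 0.9]
opening: 0.0097
```

>>> move_arm([
  [[0,-0.15,0,0],[0,-0.15,0,0],[0,-0.1,0,0],[0,0,0,0]],
])

```text
clock: 20.95
tool_pos: [0.5469, 0.101, 0.1804]
orientation: [-48.8, 90.0, 143.4]
force: [-1.9, -3.4, -1.4]
opening: 0.0097
```

>>> move_arm([
  [[0,-0.15,0,0],[0,-0.15,0,0],[0,0,0,0]],
])

```text
clock: 21.25
tool_pos: [0.5463, 0.104, 0.1805]
orientation: [-63.2, 90.0, 129.0]
force: [-1.6, -1.7, -2.0]
opening: 0.01
```

>>> move_arm([
  [[0.04,-0.15,0,0],[0,-0.1,0,0],[0,0,0,0]],
])

```text
clock: 21.55
tool_pos: [0.546, 0.1061, 0.1804]
orientation: [165.9, 90.0, -1.9]
force: [-1.0, -4.1, -0.4]
opening: 0.0097
```

>>> move_arm([
  [[0,-0.1,0,0],[0,-0.1,0,0],[0,0,0,0]],
])

```text
clock: 21.85
tool_pos: [0.5457, 0.1081, 0.1804]
orientation: [178.5, 90.0, 10.7]
force: [-1.2, -4.1, 0.8]
opening: 0.01
```

>>> move_arm([
  [[0,-0.1,0,0],[0,-0.1,0,0],[0,0,0,0]],
])

```text
clock: 22.15
tool_pos: [0.5452, 0.1101, 0.1804]
orientation: [173.5, 90.0, 5.7]
force: [-1.7, -3.4, 1.5]
opening: 0.0098
```

>>> move_arm([
  [[0,-0.1,0,0],[0,-0.1,0,0],[0,0,0,0]],
])

```text
clock: 22.45
tool_pos: [0.5452, 0.1126, 0.1804]
orientation: [-150.5, 89.9, 41.7]
force: [-0.4, -1.1, 0.7]
opening: 0.01
```

>>> move_arm([
  [[0,-0.1,0,0],[0,0,0,0]],
])

```text
clock: 22.65
tool_pos: [0.5449, 0.1133, 0.1804]
orientation: [-167.2, 89.9, 25.1]
force: [2.1, -1.4, 1.2]
opening: 0.0103
```

>>> move_arm([
  [[0,-0.1,0,0],[0,0,0,0]],
])

```text
clock: 22.85
tool_pos: [0.5447, 0.1138, 0.1804]
orientation: [157.4, 90.0, -10.4]
force: [2.8, -3.6, 0.2]
opening: 0.0098
```

>>> move_arm([
  [[0,-0.1,0,0],[0,0,0,0]],
])

```text
clock: 23.05
tool_pos: [0.5446, 0.1144, 0.1805]
orientation: [128.6, 89.9, -39.2]
force: [4.1, -5.8, -0.2]
opening: 0.0101
```

>>> move_arm([
  [[0,-0.05,0,0],[0,0,0,0]],
])

```text
clock: 23.25
tool_pos: [0.5445, 0.1146, 0.1805]
orientation: [115.8, 89.9, -52.0]
force: [4.6, -6.7, -1.3]
opening: 0.0099
```

```bash
python3 - <<'E'
from h import *
o=get_obs(); print(o['clock'],o['force'],o['moment'],o['opening'])
rgb,P=cloud('wrist'); np.savez('w7.npz',rgb=rgb,P=P)
rs,Ps=cloud('side'); np.savez('s7.npz',rgb=rs,P=Ps)
rt=snapshot('top')[0]
cv2.imwrite('pics/w7.png',np.hstack([cv2.resize(rgb[150:330,220:420,::-1],(400,360)),cv2.resize(rs[200:350,250:380,::-1],(360,415))[:360]]))
E
```

```text
23.25 [ 4.63731571 -6.66879321 -1.32640614] [-2.48045014 -1.49855627 -0.12704603] 0.00988110941637007
```

View pics/w7.png

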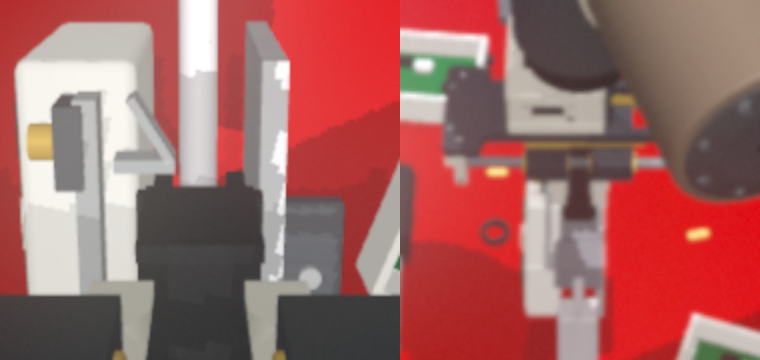

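The sprung catch nose at (172,165) sits fully out beside the bar, behind the saddle's rear edge at (150–260,185). I ease off the pressure and let go.

>>> move_arm([
  [[0.03,0.12,-0.05,0],[0,0,0,0],[0,0,0,0]],
])

```text
clock: 23.7
tool_pos: [0.5448, 0.1142, 0.1804]
orientation: [174.7, 90.0, 6.9]
force: [-0.4, -3.6, 4.1]
opening: 0.0099
```

>>> move_arm([
  [[0,0,0,0],[0,0,0,0],[0,0,0,0],[0,0,0,0]],
], jaw=4)

```text
clock: 24.1
tool_pos: [0.5445, 0.1145, 0.1797]
orientation: [-32.2, 90.0, 160.0]
force: [-0.9, 0.3, -0.1]
opening: 0.0362
```

>>> move_arm([
  [[-1,0,0,0],[-2,0,0,0],[-2,0,0,0],[-3,0,0,0],[-3,0,0,0],[-3,0,0,0],[0,0,0,0],[0,0,0,0]],
])

```text
clock: 24.9
tool_pos: [0.5449, 0.1145, 0.3211]
orientation: [-153.4, 89.9, 38.9]
force: [-0.2, -0.5, -1.1]
opening: 0.04
```

```bash
python3 - <<'E'
from h import *
o=get_obs(); print(o['clock'],o['force'],o['opening'])
rgb,P=cloud('wrist'); Z=P[...,2]; s=np.array([.5715,-.0122]); d=np.array([-.2117,.9773])
y=(P[...,:2]-s)@d; x=(P[...,:2]-s)@[d[1],-d[0]]
m=(Z>.244)&(Z<.254)&(abs(x)<.014)&(y>.08)&(y<.17); print('tab y',y[m].min(),y[m].max(),'x',np.percentile(x[m],[1,50,99]),'z',np.median(Z[m]))
cv2.imwrite('pics/w8.png',cv2.resize(rgb[120:360,200:440,::-1],(600,600)))
E
```

```text
24.9 [-0.17454176 -0.48375229 -1.09549911] 0.03998165861980419
tab y 0.09949409064408027 0.1557155330398976 x [-9.14308086e-03  9.54746433e-05  9.38608276e-03] z 0.24840626030098278
```

View pics/w8.png

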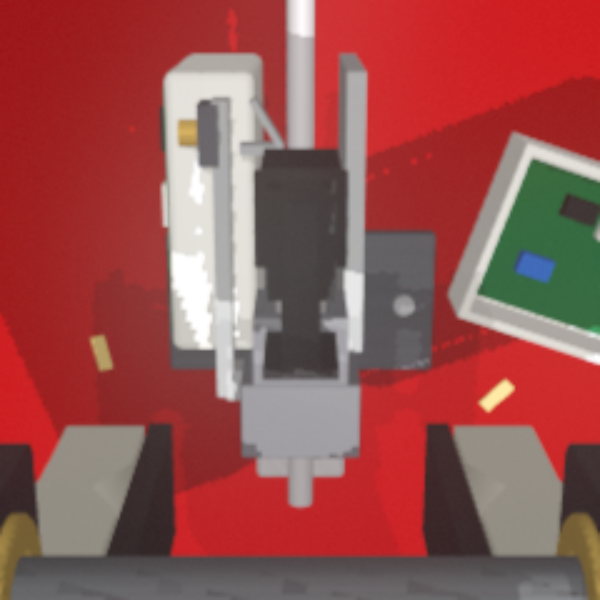

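The released carrier is seated upright in the dock, origin about 128 mm along the rail. The catch nose is out behind the saddle at (270,145), and the fingers are clear.

```bash
python3 -c "
from h import *
print(close_job())"
```

```text
the job is handed in; nothing more can be done
None
```

The loaded carrier is on the second rail and in the dock, with the catch sprung out behind it. The gripper has let go and is well clear. I handed the job in at about 25 s of the 54 s allowed; no verdict came back.

**What I did**
- I lifted the carrier 45 mm and carried it over the end stop. I then set it down about 30 mm from the second rail's start, with about 5 N of downward push from the arm.
- I slid it past the catch until the tongue met the buffer. The wrist force along the rail stayed at or below about 8 N in the readings taken after each move.

**Last checks**
- The carrier's origin is about 128 mm along the rail, against the required 95 to 134 mm. It is within about 0.5 mm sideways and seated in height.
- The camera shows the catch nose fully out behind the saddle, but I could not read the catch position itself.
- The wrist force after letting go was about 1 N.

**What disagreed**
- The fingers end about 34 mm short of the reported tool position, which both the wrist and side cameras showed.
- Because of that, my first grip closed above the tab and pressed on it with about 6 N. The carrier did not move, and I went lower for the real grip.
- I did not measure the empty carrier or the things on the table again at the end. I saw no contact with any of them.

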